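# Put the felt wheels back on the display rack, graded by size

## Task

Put the four mounted felt wheels that visitors left lying on the counter back on the wire display rack: one shaft in each pair of notches, graded by wheel size from the smallest in the lowest notches to the largest in the highest, so that each wheel hangs just clear of the base plate. Lay them level, with all the felt discs hanging over the broad side of the plate and the gripping part of each shaft midway between the two wires, and leave the tin where it stands.

Things in the scene. Friction and masses are not known exactly. Their poses are not given: they have to be found in the camera images.
- wheel_1: smallest felt wheel: off-white disc 26 mm across, 14 mm thick, on a round 8 mm steel shaft, 74 g. Origin: disc centre; +x: along the shaft, tail to disc. Nut to x=+17 mm, washer to -10, bare shaft to -108, hexagon tail 10 mm thick to -130; balances and is gripped near x=-58 mm. Starts lying on rim and tail, +x rising 0.065 rad, disc centre 13 mm high.
- wheel_2: second smallest felt wheel: off-white disc 40 mm across, 14 mm thick, on a round 8 mm steel shaft, 79 g. Origin: disc centre; +x: along the shaft, tail to disc. Nut to x=+17 mm, washer to -10, bare shaft to -108, hexagon tail 10 mm thick to -130; balances and is gripped near x=-58 mm. Starts lying on rim and tail, +x rising 0.121 rad, disc centre 21 mm high.
- wheel_3: second largest felt wheel: off-white disc 54 mm across, 14 mm thick, on a round 8 mm steel shaft, 84 g. Origin: disc centre; +x: along the shaft, tail to disc. Nut to x=+17 mm, washer to -10, bare shaft to -108, hexagon tail 10 mm thick to -130; balances and is gripped near x=-58 mm. Starts lying on rim and tail, +x rising 0.177 rad, disc centre 28 mm high.
- wheel_4: largest felt wheel: off-white disc 68 mm across, 14 mm thick, on a round 8 mm steel shaft, 89 g. Origin: disc centre; +x: along the shaft, tail to disc. Nut to x=+17 mm, washer to -10, bare shaft to -108, hexagon tail 10 mm thick to -130; balances and is gripped near x=-58 mm. Starts lying on rim and tail, +x rising 0.231 rad, disc centre 35 mm high.
- rack: fixed rack, any yaw: black plate 6 mm thick (x -52 to 66, y -136 to 130 mm), z up, origin under it; two zigzag steel wires 5 mm thick along y at x=+20 and -36 mm, 51 mm clear between for fingers. Paired V notches 26 mm wide, 14 deep at y=100, 47, -20, -100 mm, rising from +y to -y, hold a shaft level along x. Discs hang over the plate's broad side, +x (46 mm beyond the wire).
- seat_1 (a point): where the disc centre of the smallest wheel belongs, lowest notches: 24 mm above the counter, 5 mm more than disc radius plus plate; axes as the rack's, at its x=+50 mm. The shaft runs from here along -x through the notches at -30 and -86 mm; gripped at -58 mm, midway between the wires.
- seat_2 (a point): where the disc centre of the second smallest wheel belongs, second notches: 31 mm above the counter, 5 mm more than disc radius plus plate; axes as the rack's, at its x=+50 mm. The shaft runs from here along -x through the notches at -30 and -86 mm; gripped at -58 mm, midway between the wires.
- seat_3 (a point): where the disc centre of the second largest wheel belongs, third notches: 38 mm above the counter, 5 mm more than disc radius plus plate; axes as the rack's, at its x=+50 mm. The shaft runs from here along -x through the notches at -30 and -86 mm; gripped at -58 mm, midway between the wires.
- seat_4 (a point): where the disc centre of the largest wheel belongs, highest notches: 45 mm above the counter, 5 mm more than disc radius plus plate; axes as the rack's, at its x=+50 mm. The shaft runs from here along -x through the notches at -30 and -86 mm; gripped at -58 mm, midway between the wires.
- tin: round flat tin, 64 mm in diameter and 24 mm high, standing loose between the wheels and the rack; a bystander, to be left where it is. Origin: centre of its underside.

How it is judged:
At the end, for the whole second after the job is handed in: Every wheel rests, released, in its own pair of notches: disc centre within 15 mm horizontally and 5 mm in height of its seat point, shaft within 0.10 rad of the rack's x axis, at rest; the tin has not been moved (horizontal distance between wheel_1 and seat_1 below 0.015 m and z of wheel_1 in the frame of seat_1 between -0.005 and 0.005 m and angle between the x axis of each of wheel_1, wheel_2, wheel_3, wheel_4 and the x axis of rack, either way round below 0.1 rad and linear speed of each of wheel_1, wheel_2, wheel_3, wheel_4 below 0.02 m/s and angular speed of each of wheel_1, wheel_2, wheel_3, wheel_4 below 0.3 rad/s and horizontal distance between wheel_2 and seat_2 below 0.015 m and z of wheel_2 in the frame of seat_2 between -0.005 and 0.005 m and horizontal distance between wheel_3 and seat_3 below 0.015 m and z of wheel_3 in the frame of seat_3 between -0.005 and 0.005 m and horizontal distance between wheel_4 and seat_4 below 0.015 m and z of wheel_4 in the frame of seat_4 between -0.005 and 0.005 m); the robot touches nothing.
It fails at once if the tin is pushed more than 20 mm from its place or picked up (distance of tin from where it was at the start of the episode above 0.02 m).
It also fails if it takes over 120 s, if anything falls off the work surface, if the arm or the gripper's body presses on something with over 40 N, if the wrist force passes 120 N, or if a joint passes its speed limit or range.

## Robot

A 7-joint arm with a two-finger parallel gripper is mounted at the origin on a cart in front of the work surface, level with it; the furniture and walls round the work are solid. World frame = base frame: x ahead of the robot, y to its left, z up, the work surface at z = 0. Lengths are in m, angles in rad, forces in N, time in s.
With the tool pointing down it reaches from about 0.425 to 0.8 m from the base axis. Payload 8.3 kg.
Tool frame: the origin (TCP) lies midway between the tips of the shut fingers; the grasp point (between the pads) lies 19 mm behind it; z points along the fingers, y is the line along which they close (so a half turn about z gives the same grasp; the last joint's range is limited). The gripper opens to 85 mm and grips with 20 to 120 N. Pads are 22 mm wide; open, the fingers measure 114 mm over their backs; the gripper's body (76 mm by 85 mm) begins 54 mm behind the grasp point. The pads swing forward as they close: fully open they stand 13 mm farther back than shut.
Start: joints at [1.283, 0.383, 0.016, 1.37, -0.006, 1.388, -0.046], TCP at [0.139, -0.609, 0.231] pointing down, gripper open.
Joint ranges: [-2.95, 2.95], [-0.25, 2.06], [-1.52, 1.56], [0.18, 2.33], [-1.44, 4.58], [0.02, 2.06], [-3.01, 3.01]. Speed limits (rad/s): [2.39, 2.39, 3.01, 3.01, 3.14, 3.14, 3.14].

## Interface

Orientations are given as a unit quaternion [x, y, z, w].
In Python, from workcell import arm, capture, camera_model gives the robot as it stands (arm), with the cameras as plain functions.
- The arm moves only by the tool shift_gripper, called after "Call:" as name([rows], argument=value, ...), one row to a line, values as JSON. Schema: {"type":"object","properties":{"segments":{"type":"array","items":{"type":"array","items":{"type":"number"},"minItems":6,"maxItems":6},"minItems":1,"maxItems":12},"aperture":{"type":"number"},"squeeze":{"type":"number"},"only":{"type":"string"},"quiet":{"type":"boolean"},"lines":{"type":"string"}},"required":["segments"],"additionalProperties":false}. segments is a list of rows, 1 to 12 of them, each of 6 numbers: dx, dy, dz in fractions of the full range, 1 being 0.75 m, then a rotation vector rx, ry, rz in fractions of the full range, 1 being 4 rad; each row is the pose to reach, as a shift and turn from the pose commanded when the call began, along the tool's axes at that moment; what a row does not reach only later rows make up. A row lasts 1/10 s, in which the tool goes at most 0.05 m and 0.15 rad, less where a joint would pass 70% of its speed; a pose out of reach is approached as far as the arm can. aperture is the finger opening in m, set as the call begins (left out keeps the last). The fingers move at their own pace and stop on an object; squeeze is the grip in N (left out, the last holds). Time passes only in rows, so rows that do not move let the fingers close. The tool returns the time, the measured TCP pose, the force, the opening and the grip force at its end. only (a regular expression) keeps the lines of the reply that match it, lines (a string "A,B") keeps lines A to B, and quiet returns only ok. Input that does not fit is refused with a message, and nothing moves.
- arm.observe(): the state, without advancing time (a new reading comes with each control period).
- capture(name): name is "side" or "top"; returns the picture (384x512x3 uint8, red, green, blue); there is no depth.
- camera_model(name): a dict with "fx", "fy", "cx", "cy" (pixels), "pose" (4x4, takes a point from camera to world coordinates). Camera axes: x right, y down, z forward; pixel columns grow to the right and rows downward; lengths in m; the calibration is good to about 2 mm. A picture is of the moment at which its call begins. camera_model takes no time and is no camera call.
- arm.finish_job(): hands the job in; it is judged then, once.
The state is a dict: "time_s": time; "q": joint angles; "joint_velocities": joint speeds; "effort": joint torques, N m; "tcp_pos": TCP position; "eef_rot": TCP orientation; "force": force on the tool from outside, world axes, zero at the start; "torque": the same for the moment, N m; "width": finger opening in m; "grasp_force": force on a finger pad.
Only numpy, scipy, OpenCV 4.12 (cv2) and the standard library are available. Lean on these libraries where they do the work, as an engineer would, in place of code of your own. Each camera call takes 0.05 s, during which the arm holds its last target. There are 200 camera calls.

## Working session

There is one attempt and no reset: what is moved stays moved. The work goes in short steps, Python scripts to look and compute and a tool call to move; the robot and the scene stay as the last step left them, time stands still between calls to the robot, and variables do not carry over. Pictures are saved under pics/ and viewed, at most 14 in all, crops included, and the job is handed in when it is done.

```bash
ls; mkdir -p pics; python3 - <<'E'
from workcell import arm, capture, camera_model
import cv2
for n in("side","top"):
    im=capture(n); cv2.imwrite(f"pics/{n}0.png",cv2.resize(im[:,:,::-1],(800,600),interpolation=cv2.INTER_CUBIC))
    m=camera_model(n); print(n,m["fx"],m["fy"],m["cx"],m["cy"]); print(m["pose"])
s=arm.observe(); print(s["tcp_pos"],s["eef_rot"],s["time_s"],s["width"])
E
```

```text
pics
workcell.py
side 481.81012767910255 481.81012767910255 256.17984912800034 187.8187424422487
[[-0.99838986 -0.02314907  0.0517861   0.44806648]
 [-0.05671091  0.42739294 -0.90228551  1.20534674]
 [-0.00124594 -0.90376955 -0.42801759  0.64329344]
 [ 0.          0.          0.          1.        ]]
top 362.2470104241399 362.2470104241399 258.25489196331114 195.9813516141507
[[ 6.51398203e-02 -9.72770339e-01  2.22429026e-01  2.67478462e-01]
 [-9.97875887e-01 -6.36618283e-02  1.38161718e-02 -1.69378845e-02]
 [ 7.20276332e-04 -2.22856545e-01 -9.74850984e-01  1.26620710e+00]
 [ 0.00000000e+00  0.00000000e+00  0.00000000e+00  1.00000000e+00]]
[ 0.13926864 -0.60879663  0.23036631] [ 9.93683065e-01  1.12219178e-01 -1.06910726e-04 -9.00919089e-04] 0.1 0.08532938154982281
```

View pics/side0.png

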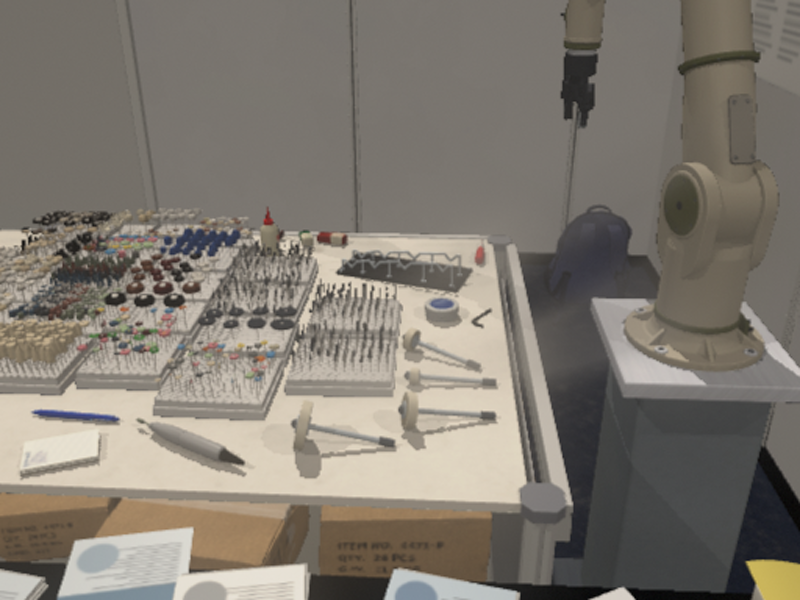

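View pics/top0.png

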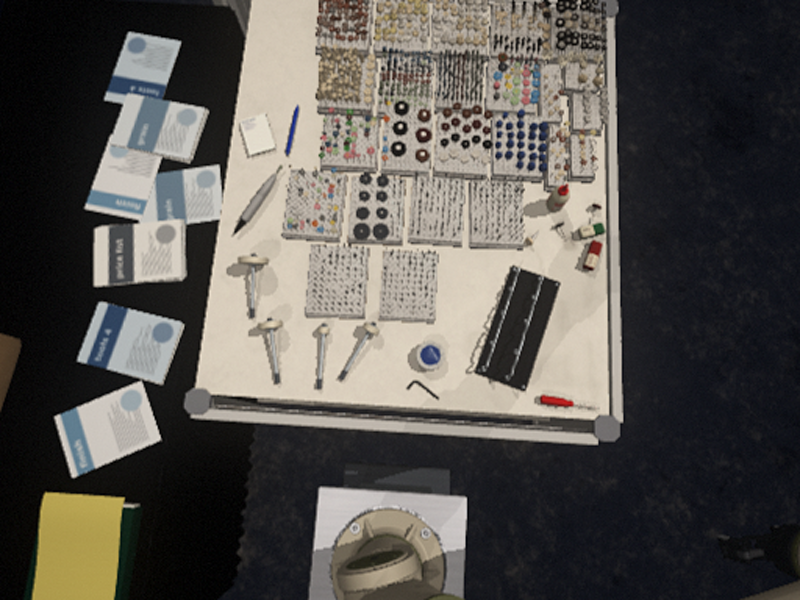

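The side view shows the four wheels at (300–500, 340–450), the tin at (442,308) and the rack at (405,268). In the top view the wheels lie at (240–380, 260–385), the tin at (430,355) and the rack at (520,327). I need enlarged crops to measure from.

```bash
cat > h.py <<'E'
from workcell import arm, capture, camera_model
import cv2, numpy as np
from scipy.spatial.transform import Rotation as R
def crop(name,x0,y0,w,h,s,out,im=None,step=10):
    if im is None: im=capture(name)
    c=cv2.resize(im[y0:y0+h,x0:x0+w,::-1],None,fx=s,fy=s,interpolation=cv2.INTER_CUBIC)
    for x in range(-(-x0//step)*step,x0+w,step):
        X=int((x-x0+.5)*s); cv2.line(c,(X,0),(X,6),(0,0,255),1); cv2.putText(c,str(x),(X+2,10),0,.35,(0,0,255),1)
    for y in range(-(-y0//step)*step,y0+h,step):
        Y=int((y-y0+.5)*s); cv2.line(c,(0,Y),(6,Y),(0,0,255),1); cv2.putText(c,str(y),(8,Y+4),0,.35,(0,0,255),1)
    cv2.imwrite("pics/"+out,c)
def ray(name,u,v):
    m=camera_model(name); P=np.array(m["pose"])
    d=P[:3,:3]@np.array([(u-m["cx"])/m["fx"],(v-m["cy"])/m["fy"],1]); return P[:3,3],d
def onz(name,u,v,z):
    o,d=ray(name,u,v); return o+d*(z-o[2])/d[2]
def tri(uvs,uvt):
    o1,d1=ray("side",*uvs);o2,d2=ray("top",*uvt)
    a,b=np.linalg.lstsq(np.c_[d1,-d2],o2-o1,rcond=None)[0]
    p,q=o1+a*d1,o2+b*d2
    return (p+q)/2,np.linalg.norm(p-q)
def proj(name,p):
    m=camera_model(name); P=np.array(m["pose"]); c=P[:3,:3].T@(np.array(p)-P[:3,3])
    return np.array([m["fx"]*c[0]/c[2]+m["cx"],m["fy"]*c[1]/c[2]+m["cy"]])
E
python3 - <<'E'
from h import *
t=capture("top"); s=capture("side")
crop("top",145,160,105,92,6.5,"t1.png",t)
crop("top",255,165,110,90,6.6,"t2.png",t)
crop("side",185,205,140,90,5.7,"s1.png",s)
crop("side",210,152,110,60,7.2,"s2.png",s)
E
```

```text
(no output)
```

View pics/t1.png

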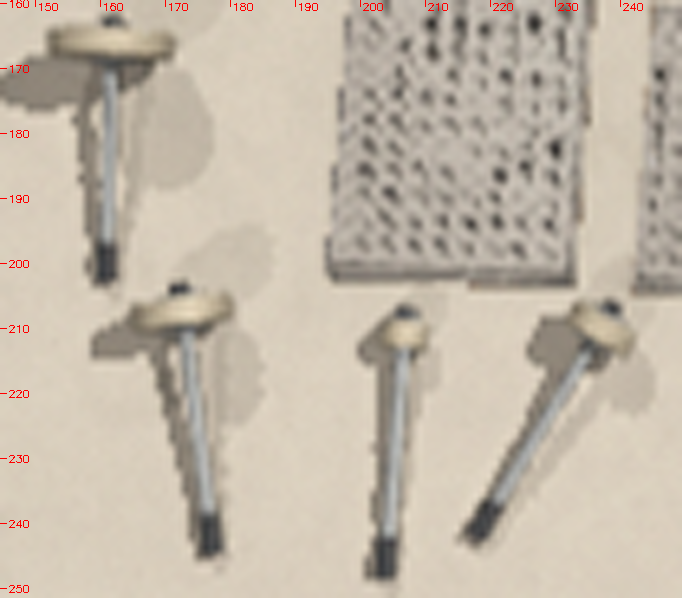

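View pics/t2.png

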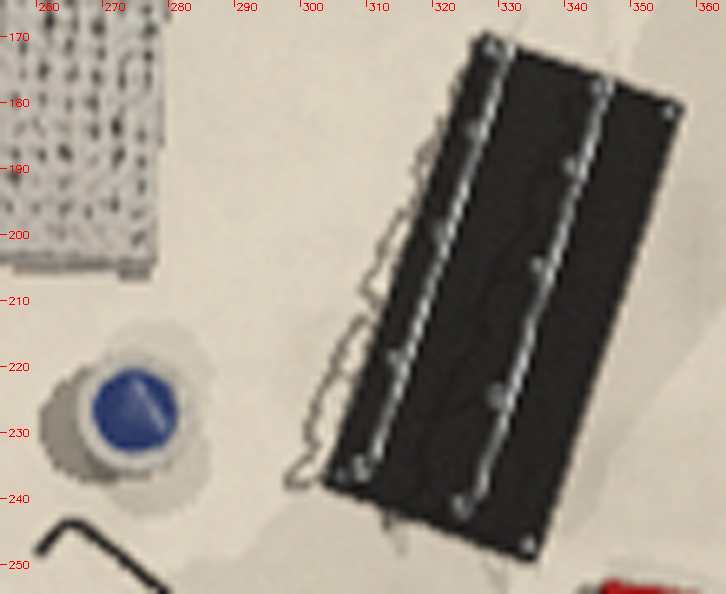

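View pics/s1.png

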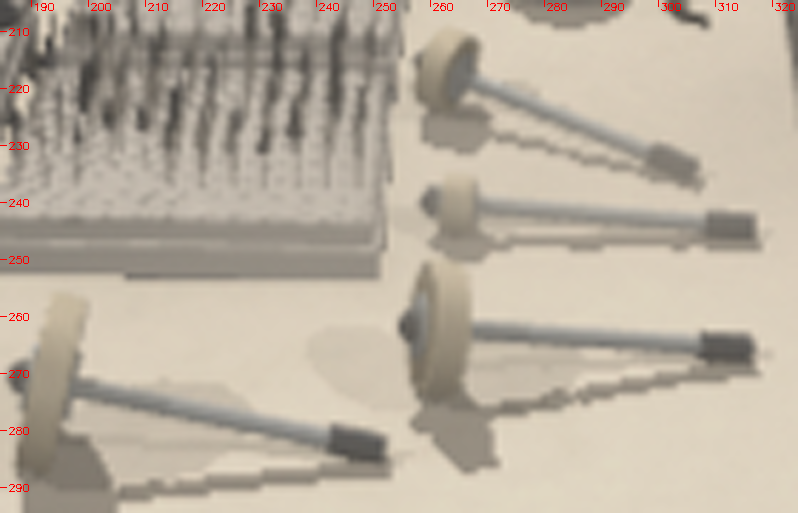

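View pics/s2.png

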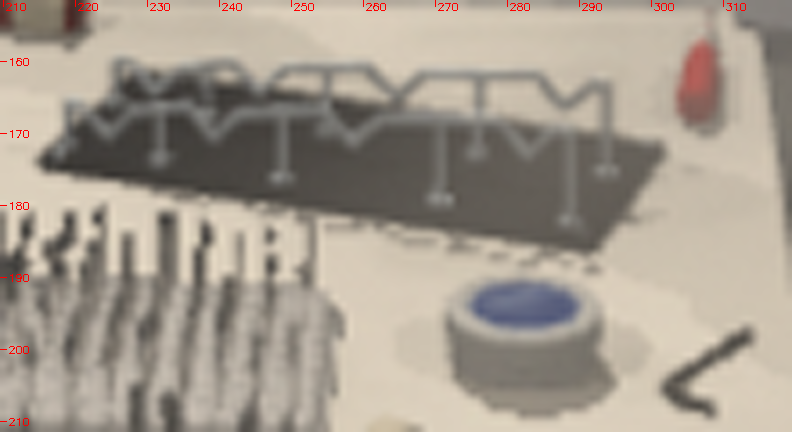

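Top crops: shaft tail ends at about (160,203), (177,245), (203,248) and (218,243) for w4, w3, w1 and w2. The rack's plate corners are at (327,170), (358,180), (335,250) and (303,238). Its low end is at the far side of the counter and its broad side faces −Y. Side crops: four V notches on each wire, with the posts longer at the near end. Next I fit the poses from both views.

```bash
cat > fit.py <<'E'
from h import *
from scipy.optimize import least_squares
T=lambda X,Y:("top",(X/6.5+144.5,Y/6.5+159.5)); S=lambda X,Y:("side",(X/5.7+184.5,Y/5.7+204.5))
W={1:[(17,T(404,306)),(-108,T(385,537)),(-130,T(382,580)),(17,S(422,201)),(-108,S(706,223)),(-130,S(756,226))],
2:[(17,T(613,300)),(-108,T(494,504)),(-130,T(476,543)),(-10,S(470,82)),(-108,S(650,155)),(-130,S(698,168))],
3:[(17,T(179,284)),(-108,T(205,515)),(-130,T(210,556)),(17,S(402,325)),(-108,S(698,344)),(-130,S(752,348))],
4:[(17,T(112,15)),(-108,T(105,243)),(-130,T(103,285)),(17,S(14,373)),(-108,S(330,440)),(-130,S(385,446))]}
def ax(y,p): return np.array([np.cos(p)*np.cos(y),np.cos(p)*np.sin(y),np.sin(p)])
for i,o in W.items():
    f=lambda a:np.concatenate([proj(n,a[:3]+x/1e3*ax(a[3],a[4]))-uv for x,(n,uv) in o])
    r=least_squares(f,[.5,.1,.03,0,.1]); a=r.x; g=a[:3]-.058*ax(a[3],a[4])
    print("w",i,"disc",a[:3].round(4),"yaw",a[3].round(3),"pitch",a[4].round(3),"grip",g.round(4),"rms px",np.sqrt(np.mean(r.fun**2)).round(2))
T=lambda X,Y:("top",(X/6.6+254.5,Y/6.6+164.5)); S=lambda X,Y:("side",(X/7.2+209.5,Y/7.2+151.5))
K=[((-52,130,6),T(480,33)),((66,130,6),T(684,104)),((66,-136,6),T(534,562)),((-52,-136,6),T(323,485)),
((-52,130,6),S(38,160)),((-52,-136,6),S(597,250)),((66,-136,6),S(664,145)),
((-36,-100,35.5),S(528,155)),((-36,-20,28.5),S(352,143)),((-36,47,21.5),S(213,138)),((-36,100,14.5),S(105,137)),
((20,-100,35.5),S(566,105)),((20,-20,28.5),S(397,100)),((20,47,21.5),S(260,97)),((20,100,14.5),S(155,90))]
def rk(a,p): c,s=np.cos(a[3]),np.sin(a[3]); x,y,z=np.array(p)/1e3; return np.array([a[0]+c*x-s*y,a[1]+s*x+c*y,a[2]+z])
f=lambda a:np.concatenate([proj(n,rk(a,p))-uv for p,(n,uv) in K])
r=least_squares(f,[.6,-.2,0,-1.8]); a=r.x
print("rack",a.round(4)); print(r.fun.reshape(-1,2).round(1).tolist())
for i,(y,z) in enumerate([(100,24),(47,31),(-20,38),(-100,45)]): 
    g=rk(a,(-8,y,z)); print("seat",i+1,rk(a,(50,y,z)).round(4),"grip",g.round(4),"radius",np.hypot(*g[:2]).round(3))
t=tri((522/7.2+209.5,302/7.2+151.5),(136/6.6+254.5,410/6.6+164.5)); print("tin lid",t[0].round(4),t[1].round(4))
E
python3 fit.py
```

```text
w 1 disc [0.4855 0.1795 0.0131] yaw 0.008 pitch 0.06 grip [0.4276 0.179  0.0096] rms px 0.19
w 2 disc [0.4953 0.0738 0.0189] yaw -0.461 pitch 0.108 grip [0.4437 0.0994 0.0126] rms px 0.4
w 3 disc [0.4879 0.296  0.0274] yaw 0.2 pitch 0.175 grip [0.432  0.2846 0.0173] rms px 0.26
w 4 disc [0.6324 0.3502 0.0342] yaw 0.032 pitch 0.227 grip [0.5759 0.3483 0.0212] rms px 0.36
rack [ 5.3010e-01 -2.5410e-01 -9.0000e-04 -1.8647e+00]
[[-0.2, 0.1], [0.0, 0.4], [0.1, 0.6], [-0.2, 0.2], [-0.5, -0.1], [-0.6, -1.0], [0.0, -0.5], [-0.3, 0.1], [0.3, 0.3], [0.3, 0.2], [0.4, 0.1], [-0.5, 0.5], [-0.2, -0.0], [-0.0, -0.3], [0.0, 0.5]]
seat 1 [ 0.6114 -0.3309  0.0231] grip [ 0.6282 -0.2754  0.0231] radius 0.686
seat 2 [ 0.5606 -0.3156  0.0301] grip [ 0.5774 -0.2601  0.0301] radius 0.633
seat 3 [ 0.4965 -0.2962  0.0371] grip [ 0.5133 -0.2407  0.0371] radius 0.567
seat 4 [ 0.4199 -0.273   0.0441] grip [ 0.4367 -0.2175  0.0441] radius 0.488
tin lid [ 0.4458 -0.0644  0.0248] 0.0011
```

```bash
cat > plan.py <<'E'
# usage: plan.py w|s N dz  -> shift+turn, in tool axes now, to the grasp (w) / seat (s) of wheel N, dz above it
import sys
from h import *
w={1:(.4276,.179,.0095,.008,.065,.0062),2:(.4440,.0995,.0135,-.461,.118,.009),3:(.432,.2846,.0177,.2,.177,.012),4:(.5759,.3483,.0215,.032,.231,.014)}
s={1:(.6282,-.2754,.0240),2:(.5774,-.2601,.031),3:(.5133,-.2407,.038),4:(.4367,-.2175,.045)}
def goal(k,n,dz):
    n=int(n)
    if k=="w": x,y,z,yaw,p,d=w[n]
    else: (x,y,z),yaw,p,d=s[n],-1.8647,0,w[n][5]
    a=np.array([np.cos(p)*np.cos(yaw),np.cos(p)*np.sin(yaw),np.sin(p)]); X=-a
    Y=np.cross([0,0,-1],X); Y/=np.linalg.norm(Y); Z=np.cross(X,Y)
    return np.array([x,y,z+dz])+d*Z, np.c_[X,Y,Z]
o=arm.observe(); R0=R.from_quat(o["eef_rot"]).as_matrix(); p0=np.array(o["tcp_pos"])
for i in range(1,len(sys.argv),3):
    P,G=goal(sys.argv[i],sys.argv[i+1],float(sys.argv[i+2]))
    print(sys.argv[i:i+3],"tcp",P.round(4),"shift",(R0.T@(P-p0)).round(4),"turn",R.from_matrix(R0.T@G).as_rotvec().round(3))
print("t",round(o["time_s"],2),"p",p0.round(4),"F",np.round(o["force"],1),"w",round(o["width"],4),"g",round(o["grasp_force"],1),"q",np.round(o["q"],2), "via", (R0.T@(np.array([.5,-.3,.3])-p0)).round(3))
E
python3 plan.py w 4 0.12 w 1 .12
```

```text
['w', '4', '0.12'] tcp [0.5791 0.3484 0.1279] shift [ 0.6422 -0.8351  0.1038] turn [-0.34  -0.035 -2.93 ]
['w', '1', '.12'] tcp [0.428  0.179  0.1233] shift [ 0.4571 -0.7036  0.1082] turn [-0.095 -0.012 -2.923]
t 0.2 p [ 0.1393 -0.609   0.2306] F [-1.2 -0.1  0.7] w 0.0853 g 0.0 q [ 1.28  0.38  0.02  1.37 -0.01  1.39 -0.05] via [ 0.421 -0.221 -0.069]
```

Careful with the scale: shifts go in shares of 0.75 m and turns go in shares of 4 rad. That gives: 0.42 m / 0.75 = 0.56, -0.22 m / 0.75 = -0.2933, -1.4 rad / 4 = -0.35.

Call:
shift_gripper([
  [0.1333, -0.0267, -0.0667, 0, 0, -0.025],
  [0.56, -0.2933, -0.0933, 0, 0, -0.35],
  [0.56, -0.2933, -0.0933, 0, 0, -0.35],
  [0.56, -0.2933, -0.0933, 0, 0, -0.35],
  [0.56, -0.2933, -0.0933, 0, 0, -0.35],
  [0.56, -0.2933, -0.0933, 0, 0, -0.35],
  [0.56, -0.2933, -0.0933, 0, 0, -0.35],
  [0.56, -0.2933, -0.0933, 0, 0, -0.35],
  [0.56, -0.2933, -0.0933, 0, 0, -0.35],
  [0.56, -0.2933, -0.0933, 0, 0, -0.35],
  [0.56, -0.2933, -0.0933, 0, 0, -0.35],
  [0.56, -0.2933, -0.0933, 0, 0, -0.35],
], aperture=0.04)

```text
time_s: 1.4
tcp_pos: [0.5001, -0.3005, 0.301]
eef_rot: [0.687, 0.726, -0.0, -0.0]
force: [-0.6, -0.8, 0.1]
width: 0.0401
grasp_force: 0.0
```

```bash
python3 plan.py w 4 0.12
```

```text
['w', '4', '0.12'] tcp [0.5791 0.3484 0.1279] shift [0.6435 0.1147 0.1733] turn [-0.179 -0.183 -1.54 ]
t 1.4 p [ 0.5001 -0.3005  0.301 ] F [-0.6 -0.8  0.1] w 0.0401 g 0.0 q [ 0.81  0.3  -0.42  1.35  0.12  1.52  0.45] via [ 0.001 -0.     0.001]
```

Converted, 0.64 m / 0.75 = 0.8533, 0.11 m / 0.75 = 0.1467, -1.54 rad / 4 = -0.385.

Call:
shift_gripper([
  [0.8533, 0.1467, 0, -0.045, -0.045, -0.385],
  [0.8533, 0.1467, 0, -0.045, -0.045, -0.385],
  [0.8533, 0.1467, 0, -0.045, -0.045, -0.385],
  [0.8533, 0.1467, 0, -0.045, -0.045, -0.385],
  [0.8533, 0.1467, 0, -0.045, -0.045, -0.385],
  [0.8533, 0.1467, 0, -0.045, -0.045, -0.385],
  [0.8533, 0.1467, 0, -0.045, -0.045, -0.385],
  [0.8533, 0.1467, 0, -0.045, -0.045, -0.385],
  [0.8533, 0.1467, 0, -0.045, -0.045, -0.385],
  [0.8533, 0.1467, 0, -0.045, -0.045, -0.385],
  [0.8533, 0.1467, 0, -0.045, -0.045, -0.385],
  [0.8533, 0.1467, 0, -0.045, -0.045, -0.385],
])

```text
time_s: 2.6
tcp_pos: [0.5707, 0.2934, 0.3012]
eef_rot: [-0.013, 0.993, 0.002, 0.115]
force: [1.0, 0.1, 1.7]
width: 0.0397
grasp_force: 0.0
```

```bash
python3 plan.py w 4 0.05 w 4 0
```

```text
['w', '4', '0.05'] tcp [0.5791 0.3484 0.0579] shift [0.0462 0.0546 0.2392] turn [-0.     0.    -0.005]
['w', '4', '0'] tcp [0.5791 0.3484 0.0079] shift [0.0576 0.0545 0.2879] turn [-0.     0.    -0.005]
t 2.6 p [0.5707 0.2934 0.3012] F [1.  0.1 1.7] w 0.0397 g 0.0 q [ 0.09  0.36 -0.91  1.39  0.45  1.36  0.77] via [ 0.085 -0.591 -0.019]
```

Converted, 0.239 m / 0.75 = 0.3187, 0.19 m / 0.75 = 0.2533, -0.005 rad / 4 = -0.0013.

Call:
shift_gripper([
  [0.0613, 0.0733, 0.0533, 0, 0, -0.0013],
  [0.0613, 0.0733, 0.12, 0, 0, -0.0013],
  [0.0613, 0.0733, 0.1867, 0, 0, -0.0013],
  [0.0613, 0.0733, 0.2533, 0, 0, -0.0013],
  [0.0613, 0.0733, 0.3187, 0, 0, -0.0013],
  [0.0613, 0.0733, 0.3187, 0, 0, -0.0013],
  [0.0613, 0.0733, 0.3187, 0, 0, -0.0013],
])

```text
time_s: 3.3
tcp_pos: [0.5771, 0.3475, 0.055]
eef_rot: [-0.016, 0.994, 0.001, 0.112]
force: [0.4, 0.1, -0.4]
width: 0.04
grasp_force: 0.0
```

```bash
python3 plan.py w 4 0
```

```text
['w', '4', '0'] tcp [0.5791 0.3484 0.0079] shift [0.0085 0.001  0.0464] turn [-0.002 -0.006  0.001]
t 3.3 p [0.5771 0.3475 0.055 ] F [ 0.4  0.1 -0.4] w 0.04 g 0.0 q [-0.1   0.63 -0.78  1.62  0.7   0.98  0.49] via [ 0.041 -0.645 -0.259]
```

```bash
python3 - <<'E'
from h import *
crop("side",175,190,130,110,5.4,"s3.png")
E
```

```text
(no output)
```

View pics/s3.png

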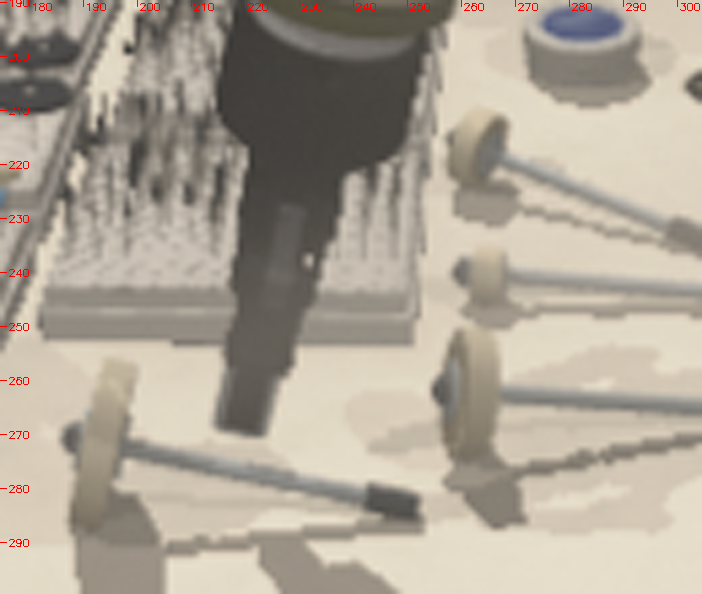

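The finger tip at (220,268) stands squarely over w4's shaft, with matching tilt. I'll descend and close.

Converted, 0.046 m / 0.75 = 0.0613, 0.025 m / 0.75 = 0.0333, -0.006 rad / 4 = -0.0015.

Call:
shift_gripper([
  [0.0053, 0.0013, 0.0333, 0, -0.0015, 0],
  [0.0113, 0.0013, 0.0613, 0, -0.0015, 0],
  [0.0113, 0.0013, 0.0613, 0, -0.0015, 0],
])

```text
time_s: 3.65
tcp_pos: [0.5794, 0.3515, 0.0122]
eef_rot: [-0.017, 0.993, 0.003, 0.118]
force: [0.8, -0.4, 0.8]
width: 0.0403
grasp_force: 0.0
```

```bash
python3 plan.py w 4 0 | head -1
```

```text
['w', '4', '0'] tcp [0.5791 0.3484 0.0079] shift [ 0.0014 -0.003   0.0041] turn [0.002 0.005 0.003]
```

Call:
shift_gripper([
  [0, 0, 0, 0, 0, 0],
  [0, 0, 0, 0, 0, 0],
  [0, 0, 0, 0, 0, 0],
  [0, 0, 0, 0, 0, 0],
  [0, 0, 0, 0, 0, 0],
], aperture=0, squeeze=60)

```text
time_s: 4.15
tcp_pos: [0.5807, 0.3532, 0.0144]
eef_rot: [-0.018, 0.993, 0.004, 0.119]
force: [-1.1, -0.2, 7.1]
width: 0.0053
grasp_force: 58.9
```

Call:
shift_gripper([
  [-0.0133, 0, -0.0533, 0, 0, 0],
  [-0.0267, 0, -0.12, 0, 0, 0],
  [-0.04, 0, -0.16, 0, 0, 0],
  [-0.04, 0, -0.16, 0, 0, 0],
])

```text
time_s: 4.55
tcp_pos: [0.5829, 0.3542, 0.1426]
eef_rot: [-0.017, 0.992, 0.006, 0.122]
force: [-0.5, 0.9, -0.5]
width: 0.0053
grasp_force: 59.1
```

```bash
python3 plan.py s 4 .12
```

```text
['s', '4', '.12'] tcp [ 0.4367 -0.2175  0.151 ] shift [ 0.1587 -0.566  -0.0523] turn [0.237 0.159 1.889]
t 4.55 p [0.5829 0.3542 0.1426] F [-0.5  0.9 -0.5] w 0.0053 g 59.1 q [-0.07  0.54 -0.83  1.53  0.63  1.1   0.56] via [ 0.064 -0.65  -0.183]
```

Call:
shift_gripper([
  [0, 0, 0, 0, 0, 0],
  [0, 0, 0, 0, 0, 0],
])

```text
time_s: 4.75
tcp_pos: [0.58, 0.351, 0.134]
eef_rot: [-0.018, 0.993, 0.002, 0.117]
force: [0.6, -0.4, -1.4]
width: 0.0052
grasp_force: 59.1
```

```bash
python3 - <<'E'
from h import *
s=capture("side"); t=capture("top")
cv2.imwrite("pics/raw_s4.png",s[:,:,::-1]);cv2.imwrite("pics/raw_t4.png",t[:,:,::-1])
crop("side",160,170,110,90,6,"s4.png",s); crop("top",130,140,90,90,6,"t4.png",t)
a=cv2.imread("pics/s4.png");b=cv2.imread("pics/t4.png");b=b[:540];
h=min(a.shape[0],b.shape[0]);c=np.hstack([a[:h],b[:h]]);cv2.imwrite("pics/st4.png",cv2.resize(c,(800,int(h*800/c.shape[1]))))
E
python3 plan.py w 4 0
```

```text
['w', '4', '0'] tcp [0.5791 0.3484 0.0079] shift [ 0.0299 -0.0026  0.122 ] turn [0.001 0.003 0.004]
t 4.85 p [0.5798 0.351  0.1335] F [ 0.6 -0.9 -1.7] w 0.0052 g 59.0 q [-0.07  0.55 -0.83  1.54  0.63  1.1   0.56] via [ 0.062 -0.648 -0.186]
```

View pics/st4.png

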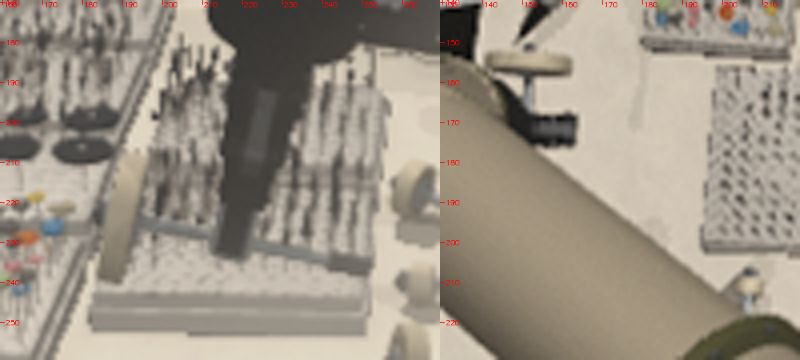

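The wheel is gripped squarely by its shaft: finger at (218,230), disc at (191,213), tilt unchanged. I'll carry it over the tin to seat 4.

Converted, -0.56 m / 0.75 = -0.7467, 0.16 m / 0.75 = 0.2133, 0.16 rad / 4 = 0.04.

```bash
sed -i 's/.231,.014)/.231,.008)/' plan.py; python3 plan.py s 4 .12 | head -1
```

```text
['s', '4', '.12'] tcp [ 0.4367 -0.2175  0.157 ] shift [ 0.1535 -0.563  -0.0607] turn [0.222 0.159 1.891]
```

Call:
shift_gripper([
  [0.04, -0.0133, -0.0667, 0, 0, 0.025],
  [0.2133, -0.7467, -0.08, 0.06, 0.04, 0.4725],
  [0.2133, -0.7467, -0.08, 0.06, 0.04, 0.4725],
  [0.2133, -0.7467, -0.08, 0.06, 0.04, 0.4725],
  [0.2133, -0.7467, -0.08, 0.06, 0.04, 0.4725],
  [0.2133, -0.7467, -0.08, 0.06, 0.04, 0.4725],
  [0.2133, -0.7467, -0.08, 0.06, 0.04, 0.4725],
  [0.2133, -0.7467, -0.08, 0.06, 0.04, 0.4725],
  [0.2133, -0.7467, -0.08, 0.06, 0.04, 0.4725],
  [0.2133, -0.7467, -0.08, 0.06, 0.04, 0.4725],
  [0.2133, -0.7467, -0.08, 0.06, 0.04, 0.4725],
  [0.2133, -0.7467, -0.08, 0.06, 0.04, 0.4725],
])

```text
time_s: 6.05
tcp_pos: [0.4336, -0.1979, 0.1551]
eef_rot: [0.755, 0.656, -0.005, 0.011]
force: [1.5, 0.8, -0.7]
width: 0.0054
grasp_force: 59.1
```

```bash
python3 plan.py s 4 .12
```

```text
['s', '4', '.12'] tcp [ 0.4367 -0.2175  0.157 ] shift [-0.019   0.0058 -0.0014] turn [0.011 0.021 0.154]
t 6.05 p [ 0.4336 -0.1979  0.1551] F [ 1.5  0.8 -0.7] w 0.0054 g 59.1 q [ 0.73  0.13 -0.41  1.87  0.08  1.14  0.15] via [-0.095  0.081 -0.142]
```

Converted, 0.04 m / 0.75 = 0.0533, -0.019 m / 0.75 = -0.0253, 0.154 rad / 4 = 0.0385.

Call:
shift_gripper([
  [-0.0253, 0.008, 0, 0.0025, 0.005, 0.0385],
  [-0.0253, 0.008, 0, 0.0025, 0.005, 0.0385],
  [-0.0253, 0.008, 0.0533, 0.0025, 0.005, 0.0385],
  [-0.0253, 0.008, 0.0533, 0.0025, 0.005, 0.0385],
  [-0.0253, 0.008, 0.0533, 0.0025, 0.005, 0.0385],
])

```text
time_s: 6.55
tcp_pos: [0.4379, -0.2156, 0.1158]
eef_rot: [0.8, 0.599, -0.0, 0.0]
force: [-0.6, 0.6, -0.2]
width: 0.0051
grasp_force: 59.1
```

```bash
python3 plan.py s 4 .05; python3 - <<'E'
from h import *
s=capture("side"); t=capture("top")
crop("side",220,100,130,90,6,"s5.png",s); crop("top",290,170,90,90,6,"t5.png",t)
a=cv2.imread("pics/s5.png");b=cv2.imread("pics/t5.png")
h=min(a.shape[0],b.shape[0]);c=np.hstack([a[:h],b[:h]]);cv2.imwrite("pics/st5.png",cv2.resize(c,(800,int(h*800/c.shape[1]))))
E
```

```text
['s', '4', '.05'] tcp [ 0.4367 -0.2175  0.087 ] shift [-0.0022 -0.0006  0.0288] turn [-0.     0.001  0.008]
t 6.55 p [ 0.4379 -0.2156  0.1158] F [-0.6  0.6 -0.2] w 0.0051 g 59.1 q [ 0.74  0.21 -0.39  1.88  0.09  1.07  0.03] via [-0.064  0.083 -0.184]
```

View pics/st5.png

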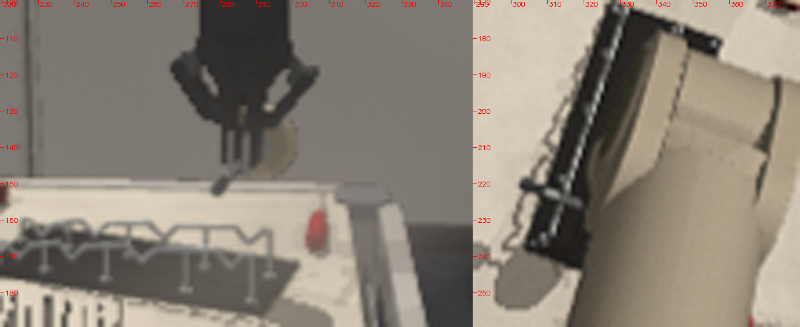

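Wheel 4 is level above the rack, tail towards +Y at top (303,220) and disc on the broad side. I check the tail pixel, then lower.

Converted, 0.06 m / 0.75 = 0.08, -0.002 m / 0.75 = -0.0027, 0.008 rad / 4 = 0.002.

```bash
python3 -c "
from h import *
print(proj('top',(.4597,-.1438,.124)))"
```

```text
[301.64705123 219.71431946]
```

Call:
shift_gripper([
  [-0.0027, 0, 0.04, 0, 0, 0.002],
  [-0.0027, 0, 0.08, 0, 0, 0.002],
  [-0.0027, 0, 0.08, 0, 0, 0.002],
  [-0.0027, 0, 0.08, 0, 0, 0.002],
  [-0.0027, 0, 0.08, 0, 0, 0.002],
])

```text
time_s: 7.15
tcp_pos: [0.4395, -0.2194, 0.0584]
eef_rot: [0.804, 0.595, 0.001, 0.003]
force: [0.2, 0.5, -1.2]
width: 0.0056
grasp_force: 59.1
```

```bash
python3 plan.py s 4 .0
```

```text
['s', '4', '.0'] tcp [ 0.4367 -0.2175  0.037 ] shift [ 0.0011 -0.0034  0.0214] turn [ 0.006  0.002 -0.002]
t 7.15 p [ 0.4395 -0.2194  0.0584] F [ 0.2  0.5 -1.2] w 0.0056 g 59.1 q [ 0.72  0.29 -0.37  1.93  0.13  0.94 -0.01] via [-0.06   0.083 -0.241]
```

Converted, 0.02 m / 0.75 = 0.0267, 0.01 m / 0.75 = 0.0133, 0.005 rad / 4 = 0.0013.

Call:
shift_gripper([
  [0, -0.004, 0.0133, 0.0013, 0, 0],
  [0, -0.004, 0.0267, 0.0013, 0, 0],
  [0, -0.004, 0.0267, 0.0013, 0, 0],
  [0, -0.004, 0.0267, 0.0013, 0, 0],
])

```text
time_s: 7.55
tcp_pos: [0.4369, -0.2189, 0.0371]
eef_rot: [0.804, 0.595, -0.0, 0.001]
force: [1.8, -0.2, 5.6]
width: 0.005
grasp_force: 59.9
```

```bash
python3 plan.py s 4 .0; python3 - <<'E'
from h import *
crop("side",230,110,110,82,7,"s6.png")
E
```

```text
['s', '4', '.0'] tcp [ 0.4367 -0.2175  0.037 ] shift [ 0.0013 -0.0006  0.0001] turn [ 0.002  0.002 -0.002]
t 7.55 p [ 0.4369 -0.2189  0.0371] F [ 1.8 -0.2  5.6] w 0.005 g 59.9 q [ 0.72  0.31 -0.37  1.95  0.15  0.9  -0.02] via [-0.06   0.084 -0.263]
```

View pics/s6.png

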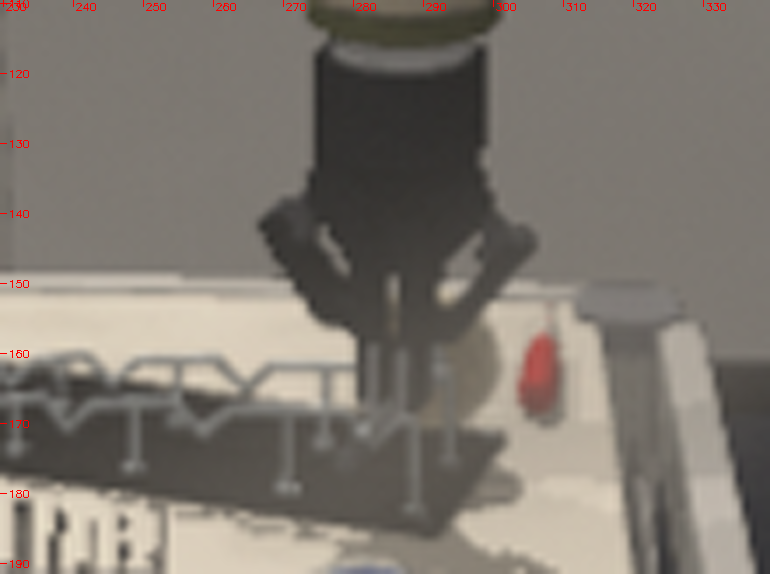

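Wheel 4's shaft sits in the near notches (tail about (281,170), front V at (282,173)), and the 5.6 N upward force confirms contact. Release and lift.

Call:
shift_gripper([
  [0, 0, 0, 0, 0, 0],
  [0, 0, 0, 0, 0, 0],
  [0, 0, 0, 0, 0, 0],
  [0, 0, 0, 0, 0, 0],
], aperture=0.025)

```text
time_s: 8.0
tcp_pos: [0.4349, -0.2181, 0.036]
eef_rot: [0.804, 0.595, -0.001, -0.001]
force: [0.5, -0.3, 0.3]
width: 0.0252
grasp_force: 0.0
```

Call:
shift_gripper([
  [0, 0, -0.04, 0, 0, 0],
  [0, 0, -0.0933, 0, 0, 0],
  [0, 0, -0.16, 0, 0, 0],
  [0, 0, -0.2133, 0, 0, 0],
  [0, 0, -0.2133, 0, 0, 0],
], aperture=0.03)

```text
time_s: 8.5
tcp_pos: [0.4386, -0.2191, 0.2023]
eef_rot: [0.804, 0.595, 0.001, 0.004]
force: [-1.2, -0.0, -0.5]
width: 0.0304
grasp_force: 0.0
```

```bash
python3 plan.py w 3 .12 w 3 0.25
```

```text
['w', '3', '.12'] tcp [0.4341 0.285  0.1259] shift [ 0.4812 -0.152   0.0733] turn [-0.182 -0.099 -2.06 ]
['w', '3', '0.25'] tcp [0.4341 0.285  0.2559] shift [ 0.4807 -0.1509 -0.0567] turn [-0.182 -0.099 -2.06 ]
t 8.5 p [ 0.4386 -0.2191  0.2023] F [-1.2 -0.  -0.5] w 0.0304 g 0.0 q [ 0.75  0.13 -0.39  1.77  0.05  1.25  0.06] via [-0.06   0.083 -0.097]
```

Converted, 0.48 m / 0.75 = 0.64, -0.03 m / 0.75 = -0.04, -2.06 rad / 4 = -0.515.

Call:
shift_gripper([
  [0.0667, 0, 0, 0, 0, -0.0375],
  [0.1333, -0.0133, 0, 0, 0, -0.075],
  [0.2, -0.0267, 0, 0, 0, -0.1125],
  [0.2667, -0.04, 0, 0, 0, -0.15],
  [0.64, -0.2, 0.0267, -0.045, -0.025, -0.515],
  [0.64, -0.2, 0.0267, -0.045, -0.025, -0.515],
  [0.64, -0.2, 0.0267, -0.045, -0.025, -0.515],
  [0.64, -0.2, 0.0267, -0.045, -0.025, -0.515],
  [0.64, -0.2, 0.0267, -0.045, -0.025, -0.515],
  [0.64, -0.2, 0.0267, -0.045, -0.025, -0.515],
  [0.64, -0.2, 0.0267, -0.045, -0.025, -0.515],
  [0.64, -0.2, 0.0267, -0.045, -0.025, -0.515],
], aperture=0.04)

```text
time_s: 9.7
tcp_pos: [0.4303, 0.2881, 0.1751]
eef_rot: [0.031, 0.997, 0.01, 0.069]
force: [0.7, -0.9, -1.0]
width: 0.0401
grasp_force: 0.0
```

```bash
python3 plan.py w 3 .05
```

```text
['w', '3', '.05'] tcp [0.4341 0.285  0.0559] shift [ 0.0125 -0.0056  0.1185] turn [-0.018 -0.035 -0.261]
t 9.7 p [0.4303 0.2881 0.1751] F [ 0.7 -0.9 -1. ] w 0.0401 g 0.0 q [ 0.17  0.21 -0.98  1.82  0.29  1.11  0.61] via [-0.123 -0.58  -0.123]
```

Converted, 0.118 m / 0.75 = 0.1573, 0.08 m / 0.75 = 0.1067, -0.26 rad / 4 = -0.065.

Call:
shift_gripper([
  [0.0133, -0.0067, 0.04, -0.005, -0.0075, -0.0375],
  [0.016, -0.0067, 0.1067, -0.005, -0.0088, -0.065],
  [0.016, -0.0067, 0.1573, -0.005, -0.0088, -0.065],
  [0.016, -0.0067, 0.1573, -0.005, -0.0088, -0.065],
  [0.016, -0.0067, 0.1573, -0.005, -0.0088, -0.065],
  [0.016, -0.0067, 0.1573, -0.005, -0.0088, -0.065],
])

```text
time_s: 10.3
tcp_pos: [0.4373, 0.2834, 0.0593]
eef_rot: [-0.093, 0.992, 0.01, 0.09]
force: [-0.1, -0.3, -0.1]
width: 0.0402
grasp_force: 0.0
```

```bash
python3 plan.py w 3 .0
```

```text
['w', '3', '.0'] tcp [0.4341 0.285  0.0059] shift [0.0124 0.002  0.052 ] turn [ 0.     0.003 -0.013]
t 10.3 p [0.4373 0.2834 0.0593] F [-0.1 -0.3 -0.1] w 0.0402 g 0.0 q [ 0.11  0.35 -0.93  1.99  0.51  0.84  0.67] via [ 0.003 -0.584 -0.247]
```

Converted, 0.052 m / 0.75 = 0.0693, 0.025 m / 0.75 = 0.0333, -0.01 rad / 4 = -0.0025.

Call:
shift_gripper([
  [0.008, 0.0027, 0.0333, 0, 0, -0.0025],
  [0.016, 0.0027, 0.0693, 0, 0, -0.0025],
  [0.016, 0.0027, 0.0693, 0, 0, -0.0025],
  [0.016, 0.0027, 0.0693, 0, 0, -0.0025],
])

```text
time_s: 10.7
tcp_pos: [0.4342, 0.2845, 0.0057]
eef_rot: [-0.098, 0.991, 0.009, 0.089]
force: [-0.1, 0.2, 0.8]
width: 0.0398
grasp_force: 0.0
```

```bash
python3 plan.py w 3 .0
```

```text
['w', '3', '.0'] tcp [0.4341 0.285  0.0059] shift [-0.      0.0006 -0.0002] turn [-0.001  0.002 -0.003]
t 10.7 p [0.4342 0.2845 0.0057] F [-0.1  0.2  0.8] w 0.0398 g 0.0 q [ 0.03  0.44 -0.85  2.03  0.63  0.75  0.57] via [-0.003 -0.586 -0.299]
```

Call:
shift_gripper([
  [0, 0, 0, 0, 0, 0],
  [0, 0, 0, 0, 0, 0],
  [0, 0, 0, 0, 0, 0],
  [0, 0, 0, 0, 0, 0],
  [0, 0, 0, 0, 0, 0],
], aperture=0, squeeze=60)

```text
time_s: 11.2
tcp_pos: [0.4346, 0.2844, 0.0053]
eef_rot: [-0.098, 0.991, 0.009, 0.09]
force: [-0.9, -0.9, 8.2]
width: 0.0055
grasp_force: 58.9
```

```bash
python3 plan.py w 3 .0
```

```text
['w', '3', '.0'] tcp [0.4341 0.285  0.0059] shift [ 0.0003  0.0007 -0.0006] turn [-0.001  0.003 -0.003]
t 11.2 p [0.4346 0.2844 0.0053] F [-0.9 -0.9  8.2] w 0.0055 g 58.9 q [ 0.03  0.44 -0.85  2.03  0.64  0.75  0.56] via [-0.004 -0.586 -0.299]
```

Careful with the scale: shifts go in shares of 0.75 m and turns go in shares of 4 rad. That gives: -0.16 m / 0.75 = -0.2133, -0.14 m / 0.75 = -0.1867.

Call:
shift_gripper([
  [-0.0133, 0, -0.0533, 0, 0, 0],
  [-0.0267, 0, -0.12, 0, 0, 0],
  [-0.04, 0, -0.1867, 0, 0, 0],
  [-0.04, 0, -0.2133, 0, 0, 0],
  [-0.04, 0, -0.2133, 0, 0, 0],
])

```text
time_s: 11.7
tcp_pos: [0.4361, 0.2855, 0.1706]
eef_rot: [-0.098, 0.991, 0.009, 0.092]
force: [-0.2, 0.2, -0.7]
width: 0.0054
grasp_force: 59.0
```

```bash
python3 plan.py s 3 .13
```

```text
['s', '3', '.13'] tcp [ 0.5133 -0.2407  0.156 ] shift [ 0.0295 -0.5311  0.0092] turn [0.19  0.113 2.055]
t 11.7 p [0.4361 0.2855 0.1706] F [-0.2  0.2 -0.7] w 0.0054 g 59.0 q [ 0.25  0.19 -1.04  1.86  0.31  1.04  0.86] via [ 0.027 -0.587 -0.137]
```

Converted, -0.53 m / 0.75 = -0.7067, 0.03 m / 0.75 = 0.04, 2.055 rad / 4 = 0.5138.

Call:
shift_gripper([
  [0.04, -0.7067, 0, 0.0475, 0.0283, 0.5138],
  [0.04, -0.7067, 0, 0.0475, 0.0283, 0.5138],
  [0.04, -0.7067, 0, 0.0475, 0.0283, 0.5138],
  [0.04, -0.7067, 0, 0.0475, 0.0283, 0.5138],
  [0.04, -0.7067, 0, 0.0475, 0.0283, 0.5138],
  [0.04, -0.7067, 0, 0.0475, 0.0283, 0.5138],
  [0.04, -0.7067, 0, 0.0475, 0.0283, 0.5138],
  [0.04, -0.7067, 0, 0.0475, 0.0283, 0.5138],
  [0.04, -0.7067, 0, 0.0475, 0.0283, 0.5138],
  [0.04, -0.7067, 0, 0.0475, 0.0283, 0.5138],
  [0.04, -0.7067, 0, 0.0475, 0.0283, 0.5138],
  [0.04, -0.7067, 0, 0.0475, 0.0283, 0.5138],
])

```text
time_s: 12.9
tcp_pos: [0.5074, -0.2477, 0.1592]
eef_rot: [0.722, 0.692, -0.003, 0.012]
force: [-0.2, 0.1, -0.7]
width: 0.0052
grasp_force: 59.1
```

```bash
python3 plan.py s 3 .07
```

```text
['s', '3', '.07'] tcp [ 0.5133 -0.2407  0.096 ] shift [0.0086 0.0048 0.0631] turn [0.015 0.019 0.251]
t 12.9 p [ 0.5074 -0.2477  0.1592] F [-0.2  0.1 -0.7] w 0.0052 g 59.1 q [ 0.77  0.32 -0.47  1.65  0.17  1.19  0.22] via [-0.055 -0.003 -0.14 ]
```

Converted, 0.06 m / 0.75 = 0.08, 0.03 m / 0.75 = 0.04, 0.25 rad / 4 = 0.0625.

Call:
shift_gripper([
  [0.0107, 0.0067, 0, 0.0038, 0.005, 0.0375],
  [0.0107, 0.0067, 0, 0.0038, 0.005, 0.0625],
  [0.0107, 0.0067, 0.04, 0.0038, 0.005, 0.0625],
  [0.0107, 0.0067, 0.08, 0.0038, 0.005, 0.0625],
  [0.0107, 0.0067, 0.08, 0.0038, 0.005, 0.0625],
  [0.0107, 0.0067, 0.08, 0.0038, 0.005, 0.0625],
])

```text
time_s: 13.5
tcp_pos: [0.5149, -0.2345, 0.1008]
eef_rot: [0.798, 0.602, 0.001, -0.0]
force: [1.0, 0.3, 0.2]
width: 0.0054
grasp_force: 59.1
```

```bash
python3 plan.py s 3 .015
```

```text
['s', '3', '.015'] tcp [ 0.5133 -0.2407  0.041 ] shift [-0.0066  0.0001  0.0598] turn [ 0.001 -0.003  0.015]
t 13.5 p [ 0.5149 -0.2345  0.1008] F [1.  0.3 0.2] w 0.0054 g 59.1 q [ 0.72  0.39 -0.43  1.69  0.18  1.1  -0.05] via [-0.066  0.004 -0.199]
```

Converted, 0.05 m / 0.75 = 0.0667, 0.03 m / 0.75 = 0.04, 0.015 rad / 4 = 0.0038.

Call:
shift_gripper([
  [-0.008, 0, 0.04, 0, 0, 0.0038],
  [-0.008, 0, 0.0667, 0, 0, 0.0038],
  [-0.008, 0, 0.0667, 0, 0, 0.0038],
  [-0.008, 0, 0.0667, 0, 0, 0.0038],
])

```text
time_s: 13.9
tcp_pos: [0.515, -0.2406, 0.0531]
eef_rot: [0.803, 0.596, 0.002, 0.001]
force: [0.2, -0.7, 0.0]
width: 0.0055
grasp_force: 59.1
```

```bash
python3 plan.py s 3 0
```

```text
['s', '3', '0'] tcp [ 0.5133 -0.2407  0.026 ] shift [-0.0006 -0.0018  0.0271] turn [ 0.005 -0.002  0.001]
t 13.9 p [ 0.515  -0.2406  0.0531] F [ 0.2 -0.7  0. ] w 0.0055 g 59.1 q [ 0.71  0.45 -0.42  1.73  0.21  1.   -0.07] via [-0.061  0.004 -0.247]
```

Converted, 0.026 m / 0.75 = 0.0347, 0.015 m / 0.75 = 0.02, 0.005 rad / 4 = 0.0013.

Call:
shift_gripper([
  [-0.0013, -0.0027, 0.02, 0.0013, 0, 0],
  [-0.0013, -0.0027, 0.0347, 0.0013, 0, 0],
  [-0.0013, -0.0027, 0.0347, 0.0013, 0, 0],
  [-0.0013, -0.0027, 0.0347, 0.0013, 0, 0],
])

```text
time_s: 14.3
tcp_pos: [0.5142, -0.2417, 0.0262]
eef_rot: [0.803, 0.596, 0.002, 0.001]
force: [4.6, -2.1, 0.5]
width: 0.0055
grasp_force: 59.5
```

```bash
python3 plan.py s 3 0
```

```text
['s', '3', '0'] tcp [ 0.5133 -0.2407  0.026 ] shift [ 0.0007 -0.0011  0.0002] turn [ 0.003 -0.002  0.   ]
t 14.3 p [ 0.5142 -0.2417  0.0262] F [ 4.6 -2.1  0.5] w 0.0055 g 59.5 q [ 0.71  0.48 -0.41  1.75  0.23  0.95 -0.08] via [-0.059  0.004 -0.274]
```

Call:
shift_gripper([
  [0, 0, 0, 0, 0, 0],
  [0, 0, 0, 0, 0, 0],
  [0, 0, 0, 0, 0, 0],
  [0, 0, 0, 0, 0, 0],
], aperture=0.025)

```text
time_s: 14.7
tcp_pos: [0.5118, -0.2408, 0.0253]
eef_rot: [0.803, 0.596, 0.0, -0.002]
force: [-0.0, -1.1, -0.5]
width: 0.025
grasp_force: 0.0
```

Call:
shift_gripper([
  [0, 0, -0.04, 0, 0, 0],
  [0, 0, -0.0933, 0, 0, 0],
  [0, 0, -0.16, 0, 0, 0],
  [0, 0, -0.2133, 0, 0, 0],
  [0, 0, -0.2133, 0, 0, 0],
], aperture=0.03)

```text
time_s: 15.2
tcp_pos: [0.5153, -0.2423, 0.1922]
eef_rot: [0.803, 0.596, 0.003, 0.003]
force: [0.0, 0.3, -0.9]
width: 0.0301
grasp_force: 0.0
```

```bash
python3 plan.py w 2 .12 w 1 .12
```

```text
['w', '2', '.12'] tcp [0.4449 0.099  0.1246] shift [ 0.3063 -0.1668  0.0664] turn [-0.075 -0.092 -1.402]
['w', '1', '.12'] tcp [0.428  0.179  0.1233] shift [ 0.378  -0.2061  0.0673] turn [-0.054 -0.037 -1.872]
t 15.2 p [ 0.5153 -0.2423  0.1922] F [ 0.   0.3 -0.9] w 0.0301 g 0.0 q [ 0.74  0.31 -0.44  1.58  0.14  1.27 -0.02] via [-0.06   0.003 -0.108]
```

Converted, 0.306 m / 0.75 = 0.408, -0.167 m / 0.75 = -0.2227, -1.4 rad / 4 = -0.35.

Call:
shift_gripper([
  [0.0667, -0.0267, 0, 0, 0, -0.0375],
  [0.408, -0.2227, 0.0267, -0.0188, -0.023, -0.35],
  [0.408, -0.2227, 0.0267, -0.0188, -0.023, -0.35],
  [0.408, -0.2227, 0.0267, -0.0188, -0.023, -0.35],
  [0.408, -0.2227, 0.0267, -0.0188, -0.023, -0.35],
  [0.408, -0.2227, 0.0267, -0.0188, -0.023, -0.35],
  [0.408, -0.2227, 0.0267, -0.0188, -0.023, -0.35],
  [0.408, -0.2227, 0.08, -0.0188, -0.023, -0.35],
  [0.408, -0.2227, 0.1333, -0.0188, -0.023, -0.35],
  [0.408, -0.2227, 0.16, -0.0188, -0.023, -0.35],
  [0.408, -0.2227, 0.16, -0.0188, -0.023, -0.35],
  [0.408, -0.2227, 0.16, -0.0188, -0.023, -0.35],
], aperture=0.04)

```text
time_s: 16.4
tcp_pos: [0.4408, 0.1004, 0.0668]
eef_rot: [0.23, 0.972, -0.012, 0.052]
force: [0.1, 0.5, 0.8]
width: 0.04
grasp_force: 0.0
```

```bash
python3 plan.py w 2 0;  python3 - <<'E'
from h import *
s=capture("side"); t=capture("top")
crop("side",200,150,110,90,6,"s7.png",s); crop("top",180,160,190,95,6,"t7.png",t)
a=cv2.imread("pics/s7.png");b=cv2.imread("pics/t7.png")
a=cv2.resize(a,(367,300)); b=cv2.resize(b,(600,300)); c=np.zeros((600,800,3),np.uint8); c[:300,:367]=a; c[300:,:600]=b
cv2.imwrite("pics/st7.png",c)
E
```

```text
['w', '2', '0'] tcp [0.4449 0.099  0.0046] shift [0.0023 0.0006 0.0624] turn [ 0.    -0.012 -0.004]
t 16.4 p [0.4408 0.1004 0.0668] F [0.1 0.5 0.8] w 0.04 g 0.0 q [ 0.42  0.2  -0.83  2.07  0.3   0.88  0.52] via [-0.256 -0.331 -0.207]
```

View pics/st7.png

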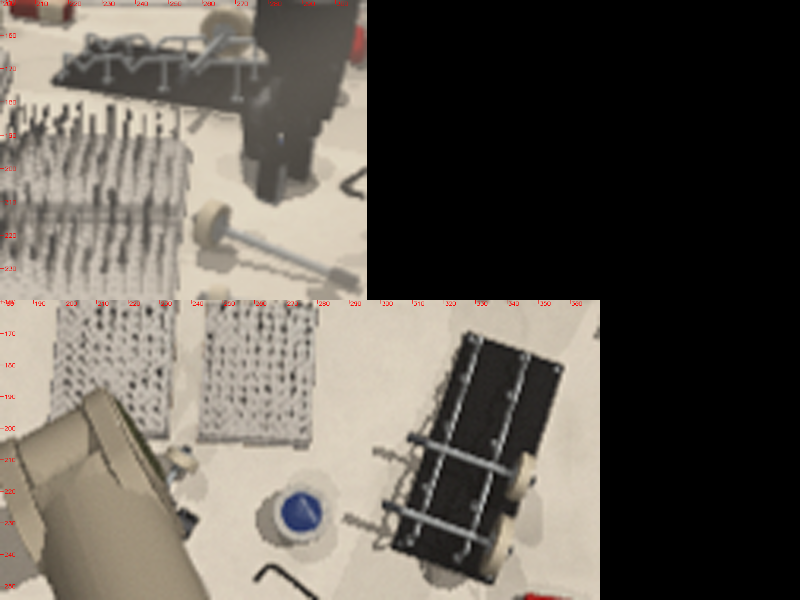

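Both wheels rest across the wires with discs over the broad side: w3 from (310,205) to (343,214), w4 from (302,226) to (336,238). The tin is still at (274,227), and the fingers are over w2's shaft. I'll descend onto w2.

Converted, 0.061 m / 0.75 = 0.0813, 0.03 m / 0.75 = 0.04, -0.01 rad / 4 = -0.0025.

Call:
shift_gripper([
  [0.0027, 0, 0.04, 0, -0.0025, 0],
  [0.0027, 0, 0.0813, 0, -0.0025, 0],
  [0.0027, 0, 0.0813, 0, -0.0025, 0],
  [0.0027, 0, 0.0813, 0, -0.0025, 0],
])

```text
time_s: 16.9
tcp_pos: [0.4454, 0.0985, 0.0068]
eef_rot: [0.229, 0.972, -0.013, 0.057]
force: [-0.3, -0.7, -1.0]
width: 0.0399
grasp_force: 0.0
```

```bash
python3 plan.py w 2 .0
```

```text
['w', '2', '.0'] tcp [0.4449 0.099  0.0046] shift [0.0009 0.0002 0.0021] turn [ 0.001 -0.001 -0.003]
t 16.9 p [0.4454 0.0985 0.0068] F [-0.3 -0.7 -1. ] w 0.0399 g 0.0 q [ 0.34  0.32 -0.77  2.12  0.46  0.76  0.38] via [-0.26  -0.332 -0.265]
```

Call:
shift_gripper([
  [0, 0, 0, 0, 0, 0],
  [0, 0, 0, 0, 0, 0],
  [0, 0, 0, 0, 0, 0],
  [0, 0, 0, 0, 0, 0],
  [0, 0, 0, 0, 0, 0],
], aperture=0, squeeze=60)

```text
time_s: 17.4
tcp_pos: [0.4461, 0.0984, 0.0071]
eef_rot: [0.229, 0.972, -0.013, 0.058]
force: [-2.5, -0.8, 9.0]
width: 0.0054
grasp_force: 59.0
```

```bash
python3 plan.py w 2 .0
```

```text
['w', '2', '.0'] tcp [0.4449 0.099  0.0046] shift [0.0017 0.0001 0.0024] turn [ 0.001  0.002 -0.002]
t 17.4 p [0.4461 0.0984 0.0071] F [-2.5 -0.8  9. ] w 0.0054 g 59.0 q [ 0.34  0.32 -0.77  2.12  0.46  0.76  0.38] via [-0.26  -0.332 -0.264]
```

Converted, -0.18 m / 0.75 = -0.24, -0.14 m / 0.75 = -0.1867.

```bash
sed -i 's/.118,.009)/.118,.007)/' plan.py
```

Call:
shift_gripper([
  [-0.0133, 0, -0.0533, 0, 0, 0],
  [-0.0267, 0, -0.12, 0, 0, 0],
  [-0.0267, 0, -0.1867, 0, 0, 0],
  [-0.0267, 0, -0.24, 0, 0, 0],
  [-0.0267, 0, -0.24, 0, 0, 0],
])

```text
time_s: 17.9
tcp_pos: [0.4466, 0.1003, 0.1929]
eef_rot: [0.229, 0.971, -0.012, 0.062]
force: [0.4, -0.0, -1.3]
width: 0.0052
grasp_force: 58.9
```

```bash
python3 plan.py s 2 .13
```

```text
['s', '2', '.13'] tcp [ 0.5774 -0.2601  0.154 ] shift [-0.2708 -0.2645  0.0725] turn [0.093 0.102 1.4  ]
t 17.9 p [0.4466 0.1003 0.1929] F [ 0.4 -0.  -1.3] w 0.0052 g 58.9 q [ 0.54  0.01 -0.89  1.92  0.1   1.13  0.72] via [-0.238 -0.334 -0.079]
```

Converted, -0.27 m / 0.75 = -0.36, 0.06 m / 0.75 = 0.08, 1.4 rad / 4 = 0.35.

Call:
shift_gripper([
  [-0.36, -0.3533, 0.08, 0.0233, 0.0255, 0.35],
  [-0.36, -0.3533, 0.08, 0.0233, 0.0255, 0.35],
  [-0.36, -0.3533, 0.08, 0.0233, 0.0255, 0.35],
  [-0.36, -0.3533, 0.08, 0.0233, 0.0255, 0.35],
  [-0.36, -0.3533, 0.08, 0.0233, 0.0255, 0.35],
  [-0.36, -0.3533, 0.08, 0.0233, 0.0255, 0.35],
  [-0.36, -0.3533, 0.08, 0.0233, 0.0255, 0.35],
  [-0.36, -0.3533, 0.08, 0.0233, 0.0255, 0.35],
  [-0.36, -0.3533, 0.08, 0.0233, 0.0255, 0.35],
  [-0.36, -0.3533, 0.08, 0.0233, 0.0255, 0.35],
  [-0.36, -0.3533, 0.08, 0.0233, 0.0255, 0.35],
  [-0.36, -0.3533, 0.08, 0.0233, 0.0255, 0.35],
])

```text
time_s: 19.1
tcp_pos: [0.5715, -0.2609, 0.1584]
eef_rot: [0.802, 0.597, -0.004, -0.003]
force: [0.3, 0.3, -0.6]
width: 0.0051
grasp_force: 58.9
```

```bash
python3 plan.py s 2 .07
```

```text
['s', '2', '.07'] tcp [ 0.5774 -0.2601  0.094 ] shift [0.0026 0.0061 0.0643] turn [-0.011  0.003  0.002]
t 19.1 p [ 0.5715 -0.2609  0.1584] F [ 0.3  0.3 -0.6] w 0.0051 g 58.9 q [ 0.69  0.48 -0.44  1.44  0.21  1.28 -0.06] via [-0.058 -0.059 -0.141]
```

Converted, 0.08 m / 0.75 = 0.1067, 0.06 m / 0.75 = 0.08, -0.005 rad / 4 = -0.0013.

Call:
shift_gripper([
  [0.0027, 0.004, 0.04, -0.0013, 0, 0],
  [0.0027, 0.004, 0.08, -0.0013, 0, 0],
  [0.0027, 0.004, 0.1067, -0.0013, 0, 0],
  [0.0027, 0.004, 0.1067, -0.0013, 0, 0],
  [0.0027, 0.004, 0.1067, -0.0013, 0, 0],
])

```text
time_s: 19.6
tcp_pos: [0.5744, -0.26, 0.0792]
eef_rot: [0.803, 0.596, -0.003, -0.001]
force: [0.5, -0.1, 0.2]
width: 0.0051
grasp_force: 59.0
```

```bash
python3 plan.py s 2 0
```

```text
['s', '2', '0'] tcp [ 0.5774 -0.2601  0.024 ] shift [0.0009 0.0032 0.0552] turn [-0.005  0.003  0.001]
t 19.6 p [ 0.5744 -0.26    0.0792] F [ 0.5 -0.1  0.2] w 0.0051 g 59.0 q [ 0.68  0.55 -0.43  1.52  0.24  1.13 -0.09] via [-0.06  -0.061 -0.22 ]
```

Converted, 0.038 m / 0.75 = 0.0507, 0.02 m / 0.75 = 0.0267, -0.005 rad / 4 = -0.0013.

Call:
shift_gripper([
  [0.0013, 0.004, 0.0267, -0.0013, 0, 0],
  [0.0013, 0.004, 0.0507, -0.0013, 0, 0],
  [0.0013, 0.004, 0.0507, -0.0013, 0, 0],
  [0.0013, 0.004, 0.0507, -0.0013, 0, 0],
])

```text
time_s: 20.0
tcp_pos: [0.578, -0.2604, 0.0423]
eef_rot: [0.803, 0.596, -0.001, 0.002]
force: [-0.0, -0.6, -0.2]
width: 0.005
grasp_force: 58.9
```

```bash
python3 plan.py s 2 0
```

```text
['s', '2', '0'] tcp [ 0.5774 -0.2601  0.024 ] shift [ 0.0002 -0.0007  0.0183] turn [ 0.002  0.003 -0.   ]
t 20.0 p [ 0.578  -0.2604  0.0423] F [-0.  -0.6 -0.2] w 0.005 g 58.9 q [ 0.67  0.59 -0.41  1.55  0.26  1.06 -0.11] via [-0.061 -0.063 -0.258]
```

Converted, 0.018 m / 0.75 = 0.024, 0.01 m / 0.75 = 0.0133.

Call:
shift_gripper([
  [0, -0.0013, 0.0133, 0, 0, 0],
  [0, -0.0013, 0.024, 0, 0, 0],
  [0, -0.0013, 0.024, 0, 0, 0],
  [0, -0.0013, 0.024, 0, 0, 0],
])

```text
time_s: 20.4
tcp_pos: [0.5787, -0.2609, 0.0243]
eef_rot: [0.803, 0.596, 0.0, 0.003]
force: [4.6, -2.4, 2.9]
width: 0.005
grasp_force: 59.4
```

```bash
python3 plan.py s 2 0
```

```text
['s', '2', '0'] tcp [ 0.5774 -0.2601  0.024 ] shift [ 0.0003 -0.0015  0.0003] turn [ 0.006  0.003 -0.001]
t 20.4 p [ 0.5787 -0.2609  0.0243] F [ 4.6 -2.4  2.9] w 0.005 g 59.4 q [ 0.67  0.61 -0.41  1.56  0.27  1.02 -0.11] via [-0.061 -0.062 -0.276]
```

Call:
shift_gripper([
  [0, 0, 0, 0, 0, 0],
  [0, 0, 0, 0, 0, 0],
  [0, 0, 0, 0, 0, 0],
  [0, 0, 0, 0, 0, 0],
], aperture=0.025)

```text
time_s: 20.8
tcp_pos: [0.5758, -0.2599, 0.0223]
eef_rot: [0.803, 0.596, -0.001, 0.0]
force: [-0.4, -0.1, -0.1]
width: 0.0246
grasp_force: 0.0
```

Call:
shift_gripper([
  [0, 0, -0.04, 0, 0, 0],
  [0, 0, -0.0933, 0, 0, 0],
  [0, 0, -0.16, 0, 0, 0],
  [0, 0, -0.2133, 0, 0, 0],
  [0, 0, -0.2133, 0, 0, 0],
], aperture=0.03)

```text
time_s: 21.3
tcp_pos: [0.5795, -0.2602, 0.19]
eef_rot: [0.803, 0.596, 0.002, 0.006]
force: [0.7, -0.3, -0.2]
width: 0.0297
grasp_force: 0.0
```

```bash
python3 plan.py w 1 .15
```

```text
['w', '1', '.15'] tcp [0.428  0.179  0.1533] shift [ 0.3765 -0.2728  0.0322] turn [-0.057 -0.032 -1.873]
t 21.3 p [ 0.5795 -0.2602  0.19  ] F [ 0.7 -0.3 -0.2] w 0.0297 g 0.0 q [ 0.69  0.46 -0.45  1.4   0.2   1.32 -0.06] via [-0.062 -0.063 -0.11 ]
```

Converted, 0.377 m / 0.75 = 0.5027, -0.273 m / 0.75 = -0.364, -1.873 rad / 4 = -0.4683.

Call:
shift_gripper([
  [0.5027, -0.364, 0.0267, -0.0143, -0.008, -0.4683],
  [0.5027, -0.364, 0.0267, -0.0143, -0.008, -0.4683],
  [0.5027, -0.364, 0.0267, -0.0143, -0.008, -0.4683],
  [0.5027, -0.364, 0.0267, -0.0143, -0.008, -0.4683],
  [0.5027, -0.364, 0.0267, -0.0143, -0.008, -0.4683],
  [0.5027, -0.364, 0.0267, -0.0143, -0.008, -0.4683],
  [0.5027, -0.364, 0.0267, -0.0143, -0.008, -0.4683],
  [0.5027, -0.364, 0.0267, -0.0143, -0.008, -0.4683],
  [0.5027, -0.364, 0.0267, -0.0143, -0.008, -0.4683],
  [0.5027, -0.364, 0.0267, -0.0143, -0.008, -0.4683],
  [0.5027, -0.364, 0.0267, -0.0143, -0.008, -0.4683],
  [0.5027, -0.364, 0.0267, -0.0143, -0.008, -0.4683],
], aperture=0.04)

```text
time_s: 22.5
tcp_pos: [0.4237, 0.1812, 0.1612]
eef_rot: [0.029, 0.999, 0.002, 0.027]
force: [0.1, -0.4, 0.1]
width: 0.0397
grasp_force: 0.0
```

```bash
python3 plan.py w 1 .04
```

```text
['w', '1', '.04'] tcp [0.428  0.179  0.0433] shift [ 0.0019 -0.0026  0.118 ] turn [ 0.002 -0.012 -0.065]
t 22.5 p [0.4237 0.1812 0.1612] F [ 0.1 -0.4  0.1] w 0.0397 g 0.0 q [ 0.45  0.13 -0.99  1.91  0.14  1.12  0.92] via [-0.111 -0.475 -0.136]
```

Converted, 0.11 m / 0.75 = 0.1467, 0.07 m / 0.75 = 0.0933, -0.065 rad / 4 = -0.0163.

Call:
shift_gripper([
  [0.0027, -0.004, 0.04, 0, -0.0025, -0.015],
  [0.0027, -0.004, 0.0933, 0, -0.0025, -0.0163],
  [0.0027, -0.004, 0.1467, 0, -0.0025, -0.0163],
  [0.0027, -0.004, 0.1467, 0, -0.0025, -0.0163],
  [0.0027, -0.004, 0.1467, 0, -0.0025, -0.0163],
  [0.0027, -0.004, 0.1467, 0, -0.0025, -0.0163],
])

```text
time_s: 23.1
tcp_pos: [0.4293, 0.1786, 0.0536]
eef_rot: [0.0, 0.999, 0.002, 0.033]
force: [0.3, 0.5, 1.0]
width: 0.0403
grasp_force: 0.0
```

```bash
python3 plan.py w 1 0
```

```text
['w', '1', '0'] tcp [0.428  0.179  0.0033] shift [0.0046 0.0002 0.0501] turn [ 0.002  0.001 -0.009]
t 23.1 p [0.4293 0.1786 0.0536] F [0.3 0.5 1. ] w 0.0403 g 0.0 q [ 0.34  0.31 -0.93  2.03  0.36  0.89  0.8 ] via [-0.087 -0.478 -0.243]
```

Converted, 0.048 m / 0.75 = 0.064, 0.025 m / 0.75 = 0.0333, -0.009 rad / 4 = -0.0023.

Call:
shift_gripper([
  [0.004, 0, 0.0333, 0, 0, -0.0023],
  [0.0053, 0, 0.064, 0, 0, -0.0023],
  [0.0053, 0, 0.064, 0, 0, -0.0023],
  [0.0053, 0, 0.064, 0, 0, -0.0023],
])

```text
time_s: 23.5
tcp_pos: [0.4282, 0.1784, 0.0052]
eef_rot: [-0.004, 0.999, 0.001, 0.033]
force: [-0.6, 0.5, 0.5]
width: 0.04
grasp_force: 0.0
```

```bash
python3 plan.py w 1 0
```

```text
['w', '1', '0'] tcp [0.428  0.179  0.0033] shift [0.0003 0.0006 0.0019] turn [0.002 0.    0.   ]
t 23.5 p [0.4282 0.1784 0.0052] F [-0.6  0.5  0.5] w 0.04 g 0.0 q [ 0.28  0.39 -0.87  2.07  0.46  0.8   0.71] via [-0.087 -0.478 -0.291]
```

Converted, 0.0025 m / 0.75 = 0.0033.

Call:
shift_gripper([
  [0, 0, 0.0033, 0, 0, 0],
  [0, 0, 0.0033, 0, 0, 0],
])

```text
time_s: 23.7
tcp_pos: [0.4284, 0.1782, 0.0022]
eef_rot: [-0.004, 0.999, 0.001, 0.033]
force: [-0.7, 0.3, 1.0]
width: 0.04
grasp_force: 0.0
```

```bash
python3 plan.py w 1 0
```

```text
['w', '1', '0'] tcp [0.428  0.179  0.0033] shift [ 0.0003  0.0009 -0.0011] turn [ 0.002  0.001 -0.   ]
t 23.7 p [0.4284 0.1782 0.0022] F [-0.7  0.3  1. ] w 0.04 g 0.0 q [ 0.27  0.4  -0.86  2.08  0.47  0.8   0.71] via [-0.087 -0.478 -0.294]
```

Call:
shift_gripper([
  [0, 0, 0, 0, 0, 0],
  [0, 0, 0, 0, 0, 0],
  [0, 0, 0, 0, 0, 0],
  [0, 0, 0, 0, 0, 0],
  [0, 0, 0, 0, 0, 0],
], aperture=0, squeeze=60)

```text
time_s: 24.2
tcp_pos: [0.4277, 0.1781, 0.0014]
eef_rot: [-0.004, 0.999, 0.001, 0.032]
force: [-1.5, -1.0, 5.9]
width: 0.0055
grasp_force: 58.9
```

```bash
python3 plan.py w 1 .0
```

```text
['w', '1', '.0'] tcp [0.428  0.179  0.0033] shift [-0.0004  0.0009 -0.0019] turn [ 0.002 -0.001  0.   ]
t 24.2 p [0.4277 0.1781 0.0014] F [-1.5 -1.   5.9] w 0.0055 g 58.9 q [ 0.27  0.4  -0.86  2.08  0.47  0.8   0.71] via [-0.087 -0.478 -0.294]
```

Gripped, with d about 8 mm. Lift.

Converted, -0.18 m / 0.75 = -0.24, -0.14 m / 0.75 = -0.1867.

```bash
sed -i 's/.065,.0062)/.065,.008)/' plan.py
```

Call:
shift_gripper([
  [0, 0, -0.0533, 0, 0, 0],
  [-0.0133, 0, -0.12, 0, 0, 0],
  [-0.0133, 0, -0.1867, 0, 0, 0],
  [-0.0133, 0, -0.24, 0, 0, 0],
  [-0.0133, 0, -0.24, 0, 0, 0],
])

```text
time_s: 24.7
tcp_pos: [0.4284, 0.1793, 0.1865]
eef_rot: [-0.004, 0.999, 0.001, 0.036]
force: [0.3, 0.7, -0.5]
width: 0.0053
grasp_force: 58.9
```

```bash
python3 plan.py s 1 .13
```

```text
['s', '1', '.13'] tcp [ 0.6282 -0.2754  0.146 ] shift [-0.1925 -0.4565  0.0532] turn [0.069 0.047 1.872]
t 24.7 p [0.4284 0.1793 0.1865] F [ 0.3  0.7 -0.5] w 0.0053 g 58.9 q [ 0.51  0.09 -1.03  1.88  0.12  1.15  1.02] via [-0.076 -0.48  -0.11 ]
```

Converted, -0.456 m / 0.75 = -0.608, -0.19 m / 0.75 = -0.2533, 1.872 rad / 4 = 0.468.

Call:
shift_gripper([
  [-0.2533, -0.608, 0.0533, 0.0173, 0.0118, 0.468],
  [-0.2533, -0.608, 0.0533, 0.0173, 0.0118, 0.468],
  [-0.2533, -0.608, 0.0533, 0.0173, 0.0118, 0.468],
  [-0.2533, -0.608, 0.0533, 0.0173, 0.0118, 0.468],
  [-0.2533, -0.608, 0.0533, 0.0173, 0.0118, 0.468],
  [-0.2533, -0.608, 0.0533, 0.0173, 0.0118, 0.468],
  [-0.2533, -0.608, 0.0533, 0.0173, 0.0118, 0.468],
  [-0.2533, -0.608, 0.0533, 0.0173, 0.0118, 0.468],
  [-0.2533, -0.608, 0.0533, 0.0173, 0.0118, 0.468],
  [-0.2533, -0.608, 0.0533, 0.0173, 0.0118, 0.468],
  [-0.2533, -0.608, 0.0533, 0.0173, 0.0118, 0.468],
  [-0.2533, -0.608, 0.0533, 0.0173, 0.0118, 0.468],
])

```text
time_s: 25.9
tcp_pos: [0.6209, -0.2785, 0.1495]
eef_rot: [0.783, 0.622, -0.005, -0.002]
force: [-0.6, 0.9, -0.7]
width: 0.0056
grasp_force: 58.9
```

```bash
python3 plan.py s 1 .07
```

```text
['s', '1', '.07'] tcp [ 0.6282 -0.2754  0.086 ] shift [0.005  0.007  0.0634] turn [-0.009  0.005  0.065]
t 25.9 p [ 0.6209 -0.2785  0.1495] F [-0.6  0.9 -0.7] w 0.0056 g 58.9 q [ 0.64  0.59 -0.42  1.29  0.24  1.32 -0.01] via [-0.049 -0.114 -0.149]
```

Converted, 0.08 m / 0.75 = 0.1067, 0.06 m / 0.75 = 0.08, 0.065 rad / 4 = 0.0163.

Call:
shift_gripper([
  [0.0053, 0.0053, 0.04, -0.0013, 0, 0.0163],
  [0.0053, 0.0053, 0.08, -0.0013, 0, 0.0163],
  [0.0053, 0.0053, 0.1067, -0.0013, 0, 0.0163],
  [0.0053, 0.0053, 0.1067, -0.0013, 0, 0.0163],
  [0.0053, 0.0053, 0.1067, -0.0013, 0, 0.0163],
])

```text
time_s: 26.4
tcp_pos: [0.6257, -0.2737, 0.0719]
eef_rot: [0.8, 0.599, -0.002, 0.001]
force: [0.9, 0.4, -0.4]
width: 0.005
grasp_force: 58.9
```

```bash
python3 plan.py s 1 0
```

```text
['s', '1', '0'] tcp [ 0.6282 -0.2754  0.016 ] shift [-0.0006  0.0029  0.0559] turn [-0.002  0.005  0.009]
t 26.4 p [ 0.6257 -0.2737  0.0719] F [ 0.9  0.4 -0.4] w 0.005 g 58.9 q [ 0.62  0.65 -0.4   1.37  0.27  1.17 -0.09] via [-0.062 -0.114 -0.228]
```

Converted, 0.038 m / 0.75 = 0.0507, 0.02 m / 0.75 = 0.0267, 0.009 rad / 4 = 0.0023.

Call:
shift_gripper([
  [0, 0.004, 0.0267, 0, 0.0013, 0.0023],
  [0, 0.004, 0.0507, 0, 0.0013, 0.0023],
  [0, 0.004, 0.0507, 0, 0.0013, 0.0023],
  [0, 0.004, 0.0507, 0, 0.0013, 0.0023],
])

```text
time_s: 26.8
tcp_pos: [0.6296, -0.2752, 0.036]
eef_rot: [0.803, 0.596, 0.0, 0.001]
force: [0.7, 0.2, -0.3]
width: 0.0055
grasp_force: 58.9
```

```bash
python3 plan.py s 1 0
```

```text
['s', '1', '0'] tcp [ 0.6282 -0.2754  0.016 ] shift [-0.0006 -0.0013  0.02  ] turn [ 0.001 -0.    -0.   ]
t 26.8 p [ 0.6296 -0.2752  0.036 ] F [ 0.7  0.2 -0.3] w 0.0055 g 58.9 q [ 0.62  0.69 -0.39  1.39  0.28  1.11 -0.11] via [-0.061 -0.116 -0.264]
```

Converted, 0.0195 m / 0.75 = 0.026, 0.01 m / 0.75 = 0.0133.

Call:
shift_gripper([
  [-0.0013, -0.0013, 0.0133, 0, 0, 0],
  [-0.0013, -0.0013, 0.026, 0, 0, 0],
  [-0.0013, -0.0013, 0.026, 0, 0, 0],
  [-0.0013, -0.0013, 0.026, 0, 0, 0],
])

```text
time_s: 27.2
tcp_pos: [0.6292, -0.2763, 0.016]
eef_rot: [0.803, 0.596, 0.001, 0.002]
force: [4.9, -1.8, 1.1]
width: 0.0051
grasp_force: 59.3
```

```bash
python3 plan.py s 1 0
```

```text
['s', '1', '0'] tcp [ 0.6282 -0.2754  0.016 ] shift [ 0.0006 -0.0012 -0.    ] turn [ 0.004  0.    -0.001]
t 27.2 p [ 0.6292 -0.2763  0.016 ] F [ 4.9 -1.8  1.1] w 0.0051 g 59.3 q [ 0.62  0.71 -0.39  1.4   0.28  1.08 -0.11] via [-0.06  -0.116 -0.284]
```

Same contact signature as before, so the shaft is in the V. Release, lift and back away toward the middle of the table to check.

Call:
shift_gripper([
  [0, 0, 0, 0, 0, 0],
  [0, 0, 0, 0, 0, 0],
  [0, 0, 0, 0, 0, 0],
  [0, 0, 0, 0, 0, 0],
], aperture=0.025)

```text
time_s: 27.6
tcp_pos: [0.6274, -0.2755, 0.0149]
eef_rot: [0.803, 0.596, -0.0, -0.0]
force: [0.1, 0.7, -0.7]
width: 0.0248
grasp_force: 0.0
```

Call:
shift_gripper([
  [0, 0, -0.04, 0, 0, 0],
  [0, 0, -0.0933, 0, 0, 0],
  [0, 0, -0.16, 0, 0, 0],
  [0, 0, -0.2267, 0, 0, 0],
  [0.0667, -0.04, -0.2667, 0, 0, 0],
  [0.1333, -0.0667, -0.2667, 0, 0, 0],
  [0.2, -0.0933, -0.2667, 0, 0, 0],
  [0.2667, -0.1067, -0.2667, 0, 0, 0],
  [0.3333, -0.12, -0.2667, 0, 0, 0],
  [0.4, -0.1333, -0.2667, 0, 0, 0],
  [0.4, -0.1333, -0.2667, 0, 0, 0],
  [0.4, -0.1333, -0.2667, 0, 0, 0],
], aperture=0.025)

```text
time_s: 28.8
tcp_pos: [0.6183, 0.047, 0.2154]
eef_rot: [0.801, 0.599, 0.001, -0.001]
force: [-0.3, 0.6, -0.2]
width: 0.0253
grasp_force: 0.0
```

```bash
python3 - <<'E'
from h import *
s=capture("side"); t=capture("top")
crop("side",210,145,110,70,7.2,"s8.png",s); crop("top",255,160,110,90,6.6,"t8.png",t)
E
```

```text
(no output)
```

View pics/s8.png

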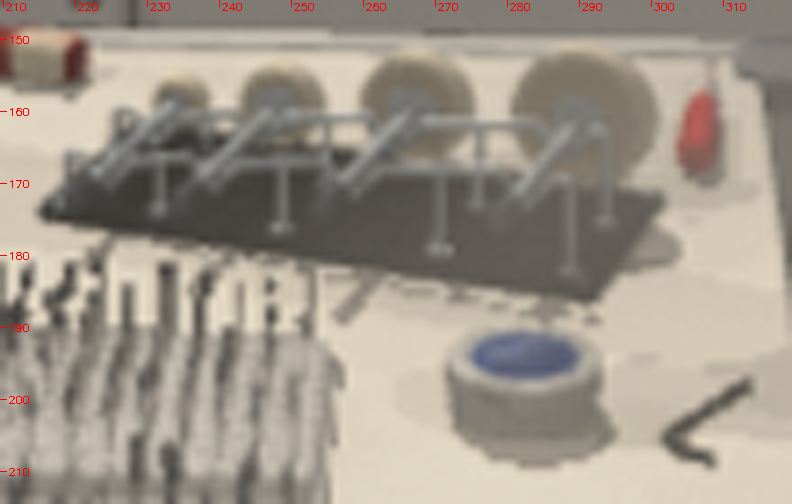

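View pics/t8.png

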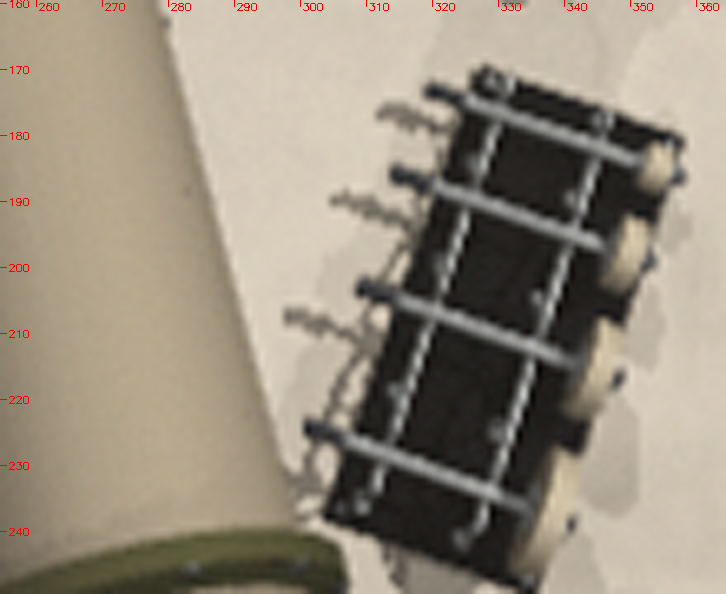

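The side view shows four shafts in four notch pairs, graded, with discs at (232,158), (247,159), (266,159) and (290,160); the tin is unmoved at (282,194). The top view shows all discs on the broad side with shafts parallel. I check the along-shaft position numerically.

```bash
python3 - <<'E'
from h import *
a=[.5301,-.2541,-1.8647]; c,s=np.cos(a[2]),np.sin(a[2])
N={1:((682,182),(428,91),24,100),2:((650,263),(392,174),31,47),3:((618,378),(358,289),38,-20),4:((572,523),(307,428),45,-100)}
for i,(n,t,z,y) in N.items():
    L=[]
    for X,Y in(n,t):
        p=onz("top",X/6.6+254.5,Y/6.6+159.5,z/1e3)[:2]-a[:2]; L.append(np.array([c*p[0]+s*p[1],-s*p[0]+c*p[1]])*1e3)
    m=(L[0]+L[1])/2; d=L[0]-L[1]
    print(i,"length",np.linalg.norm(d).round(1),"disc x err",(m[0]+56.5-50).round(1),"y err",(m[1]-y).round(1),"angle",np.arctan2(d[1],d[0]).round(3))
o=arm.observe();print(o["time_s"],np.abs(o["joint_velocities"]).max())
E
```

```text
1 length 143.5 disc x err 3.3 y err 0.4 angle -0.002
2 length 143.3 disc x err -0.6 y err 1.6 angle 0.013
3 length 141.9 disc x err 1.5 y err 1.7 angle 0.02
4 length 142.6 disc x err 0.3 y err 0.8 angle 0.009
28.9 0.035106646793506904
```

Call:
shift_gripper([
  [0, 0, 0, 0, 0, 0],
  [0, 0, 0, 0, 0, 0],
  [0, 0, 0, 0, 0, 0],
], lines="1,1")

```text
time_s: 29.2
```

```bash
python3 -c "
from workcell import arm, capture, camera_model
print(arm.finish_job())"
```

```text
the job is handed in; nothing more can be done
None
```

All four wheels are back on the rack in size order, level, with their discs over the broad side (disc centres within about 4 mm of their seats, measured from the top view); the tin is unmoved, and the job was handed in at about 29 s with no verdict shown.

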